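# Half-aperture flash check of a strobe

### The arm

A 6-joint arm with a two-finger parallel gripper is mounted at the origin on a cart in front of the work surface, level with it; the furniture and walls round the work are solid. World frame = base frame: x ahead of the robot, y to its left, z up, the work surface at z = 0. Lengths are in m, angles in degrees, forces in N, time in s.
With the tool pointing down it reaches from about 0.25 to 0.725 m from the base axis. Payload 9.7 kg.
Tool frame: the origin (TCP) lies at the very end of the fingers, on their centre line; the grasp point (between the pads) lies 19 mm behind it (bot.grip_depth is the distance from the TCP to the grasp point, in m); z points along the fingers, y is the direction in which the jaws open and shut (so a half turn about z gives the same grasp; the last joint's range is limited). The gripper opens to 85 mm and grips with 20 to 120 N. Pads are 22 mm wide; open, the fingers measure 114 mm over their backs; the gripper's body (76 mm by 85 mm) begins 54 mm behind the grasp point. The pads swing forward as they close: fully open they stand 13 mm farther back than shut.
Start: joints at [72.365, 4.979, 10.078, 95.1, 0, 90], TCP at [0.167, 0.524, 0.231] pointing down, gripper open.
Joint ranges: [-179.16, 179.16], [-48.56, 103.87], [-65.8, 70.77], [-126.05, 130.52], [-82.76, 87.17], [-180, 180]. Speed limits (degrees/s): [127.2, 127.2, 147.25, 180, 180, 180].

### API

Orientations are given as [roll, pitch, yaw] about the fixed x, y, z axes, in that order (R = Rz(yaw) Ry(pitch) Rx(roll)).
In Python, from workcell import telemetry, optics, order, bot gives the robot as it stands. The module is installed in compiled form; this text tells all that it offers.
- The arm moves only by the shell command python3 -m inch 'ROWS' [FORCE]. ROWS is JSON, a list of rows, each a list of 7 numbers: the shift along the tool's x, y, z in m, then the turn, a rotation vector about the tool's x, y, z in rad, then the closure, from 0 (fully open) to 1 (shut). In form: [[tx, ty, tz, rx, ry, rz, grip], ...]. A call has 1 to 12 rows; each row is the pose to reach, as a shift and turn from the pose commanded when the call began, along the tool's axes at that moment; what a row does not reach only later rows make up. A row lasts 1/12 s, in which the tool goes at most 41.7 mm and 7.16 degrees, less where a joint would pass 70% of its speed; a pose out of reach is approached as far as the arm can. A call with a gripper value outside its range is refused whole. The fingers move at their own pace and stop on an object; FORCE is the grip in N (left out, the last holds). Time passes only in rows, so rows that repeat a pose let the fingers close. It gives the time, the measured TCP pose, the force and the opening at its end, in the units of the state.
- telemetry.get_obs(): the state, without advancing time (a new reading comes with each control period).
- optics.camera(name): name is "scene" or "top" or "wrist"; returns (picture, depth): 480x640x3 uint8, red, green, blue; 480x640 float32, m along the optical axis (not along the pixel's ray), 0 where there is no reading.
- optics.camera_info(name): a dict with "camera_matrix" (3x3 intrinsics, pixels), "xyz" and "attitude" of the camera in the world; the wrist camera has in their place "mount" (4x4, takes a point from camera to tool coordinates, whose origin is the TCP and whose axes are the flange's). Camera axes: x right, y down, z forward; pixel columns grow to the right and rows downward; lengths in m; the calibration is good to about 2 mm. A picture is of the moment at which its call begins: read the wrist's pose just before it. camera_info takes no time and is no camera call.
- order.job_done(): hands the job in, once; it reports no verdict.
The state is a dict: "time": time; "q": joint angles; "qd": joint speeds; "joint_efforts": joint torques, N m; "ee_pos": TCP position; "tcp_rot": TCP orientation; "wrist_force": force on the tool from outside, world axes, zero at the start; "torque": the same for the moment, N m; "opening": finger opening in m.
Only numpy, scipy, OpenCV 4.12 (cv2) and the standard library are available. Lean on these libraries where they do the work, as an engineer would, in place of code of your own. Each camera call takes 0.05 s, during which the arm holds its last target. There are 200 camera calls.

### The job

Take the half-aperture light reading of the strobe on the optical bench: first pick up the light probe, point its white nose squarely at the middle of the reference lamp's lit window from about 40 mm away and hold it still there for two seconds so that it sets its level, then lay it in the cradle on the optical bench with its nose toward the gate and let go of it, the shutter staying shut until then. Now draw the sprung shutter by its red tab to the half mark and finish while still holding it there, steady against its spring; never open it much beyond half, for the full flash would overload the probe. Leave the cutters, tape, solder spool and screwdriver where they lie.

Things in the scene. Friction and masses are not known exactly. Their poses are not given: they have to be found in the camera images.
- probe: light probe, a straight grey instrument 140 mm long, lying flat. Grey body 28 mm wide (y), 26 mm high (z), from x = -70 to +46 mm; then a black collar (25 mm diameter) to x = 60 and a white domed nose to x = 70. Origin: centre of the underside at mid-length; x points along it to the white nose, z up. About 0.12 kg, balanced near mid-length: grip it there across its width from above
- probe_nose (a point): tip of the probe's white nose: 70 mm ahead of the probe's origin and 13 mm above its underside; axes as the probe
- probe_tail (a point): centre of the probe's tail face, 140 mm straight behind the nose tip
- ref_lamp: reference lamp, an upright grey box fixed to the bench, foot 52 x 78 mm, 98 mm high; one upright face carries a round lit window. Origin: centre of its foot; its own -x points out of the window face, y across it, z up
- window (a point): centre of the lamp's lit round window (36 mm diameter), on its outer face 62 mm above the work surface; axes as the lamp: the window looks along -x, so a probe aimed squarely at it has its own x along the lamp's x, the nose tip about 40 mm out on the -x side
- optic_bench: optical bench, fixed: a 200 x 400 mm grey metal plate (top at 18 mm) bearing in a row along y the probe cradle (-y end), the black gate with its sprung shutter (y = -45 to +13 mm, 101 mm high, only the red tab stands above) and the red and white strobe (+y end). Origin: at the work surface under the middle of the gate. x across the beam, y along it from probe to strobe, z up
- dock (a point): where the probe's nose tip belongs when it lies in the cradle: bench x = 0, y = -52, z = 62 mm, 7 mm short of the gate's snout; axes as the bench. The seated probe's underside is at z = 49 mm, its x along the bench's +y, its tail 7.5 mm clear of the back stop
- half_mark (a point): the red half mark on the scale on the gate's top edge, with a yellow line below it on the face toward the probe; at x = -30 mm, y = 0, z = 101 mm of the optical bench. The tab's pointer stands over it at half travel
- shutter (a joint): travel of the shutter in m: 0 shut, 0.03 half open (at the half mark), 0.06 fully open (stop). It slides along the optical bench's -x. A spring shuts it: about 4.5 N at shut, 9 N at half, 13.5 N fully open; let go, it snaps shut
- tab (a point): middle of the shutter's red grip tab, 22 mm (along the slide, bench x) x 14 mm (bench y) x 44 mm high, from 110 to 154 mm above the work surface; axes as the optical bench; moves with the shutter. Grip it from above across the 22 mm, with the fingertips kept above 103 mm
- cutters: side cutters with red handles, 64 x 130 x 12 mm, lying loose; leave alone. Origin: centre of the underside
- tape: roll of masking tape, 96 mm diameter, 22 mm high, lying loose; leave alone. Origin: centre of the underside
- spool: spool of solder, 54 mm diameter, 32 mm high, standing loose; leave alone. Origin: centre of the underside
- driver: yellow screwdriver, 169 mm long, lying loose; leave alone. Origin: centre of the underside
- cradle (a point): middle of the probe cradle's floor (bench x = 0, y = -122, z = 49 mm; axes as the bench): two black saddles 12 mm thick, 36 mm to either side of it along y, each a U 33 mm wide inside with cheeks 14 mm up and then flared lips to 25 mm, 48 mm apart at the top. Between the saddles 60 mm are free for fingers, down to 31 mm below the floor. A back stop plate, 9 mm above the floor, at -77 mm
Mind the look-alikes: they are no part of the job. Of the things shaped like the ref_lamp, the grey one is meant.

How it is judged:
By the outcome, as a careful person would: the job done as asked, in the order asked, and still so for the second after the job is handed in, while the arm keeps its last pose, push and grip.
It also fails if it takes over 58 s, if anything falls off the work surface, if the arm or the gripper's body presses on something with over 40 N, if the wrist force passes 120 N, or if a joint passes its speed limit or range.

## Working session

There is one attempt and no reset: what is moved stays moved. The work goes in short steps, Python scripts to look and compute and a shell command to move; the robot and the scene stay as the last step left them, time stands still between calls to the robot, and variables do not carry over. Pictures are saved under pics/ and viewed, about 8 in all and at most 12, crops included, and the job is handed in when it is done.

```bash
mkdir -p pics
cat > h.py <<'E'
import numpy as np, cv2
from scipy.spatial.transform import Rotation as R
from workcell import telemetry, optics, order, bot
def Rm(rpy): return R.from_euler('xyz',rpy,degrees=True).as_matrix()
def cam(name):
    o=telemetry.get_obs(); im,d=optics.camera(name); i=optics.camera_info(name)
    K=np.array(i['camera_matrix']); T=np.eye(4)
    if 'mount' in i:
        B=np.eye(4);B[:3,:3]=Rm(o['tcp_rot']);B[:3,3]=o['ee_pos'];T=B@np.array(i['mount'])
    else:
        a=np.array(i['attitude']); T[:3,:3]=a if a.shape==(3,3) else Rm(a); T[:3,3]=i['xyz']
    return im,d,K,T
def save(n,im): cv2.imwrite('pics/'+n,im[:,:,::-1])
def ray(K,T,u,v):
    return T[:3,3],T[:3,:3]@np.array([(u-K[0,2])/K[0,0],(v-K[1,2])/K[1,1],1.])
def onz(K,T,u,v,z):
    o,d=ray(K,T,u,v); return o+d*(z-o[2])/d[2]
def dep(d,K,T,u,v):
    o,r=ray(K,T,u,v); return o+r*d[int(round(v)),int(round(u))]
def cloud(d,K,T):
    v,u=np.mgrid[:d.shape[0],:d.shape[1]]
    c=np.stack([(u-K[0,2])/K[0,0]*d,(v-K[1,2])/K[1,1]*d,d],-1); return c@T[:3,:3].T+T[:3,3]
E
python3 - <<'E'
from h import *
o=telemetry.get_obs(); print(o); print(bot.grip_depth)
for n in('top','scene','wrist'):
    i=optics.camera_info(n); print(n,i)
    im,d,K,T=cam(n); save(n+'.png',im); np.savez(n,im=im,d=d,K=K,T=T)
E
```

```text
{'time': 0.0, 'q': array([7.23655149e+01, 5.00864405e+00, 1.00368133e+01, 9.50976564e+01,
       2.18960581e-03, 8.99984183e+01]), 'qd': array([-0.05120056,  0.00122897, -0.09715207,  0.06113996, -0.0811327 ,
       -0.01986065]), 'joint_efforts': array([ 4.35034608e-04, -5.20386887e+01,  4.64805901e+01,  1.62800378e-02,
        1.63968907e-04, -4.58626715e-06]), 'ee_pos': array([0.16654681, 0.52396369, 0.23062775]), 'tcp_rot': array([-1.79930513e+02, -2.19152244e-03,  1.62367094e+02]), 'wrist_force': array([ 0.42225842, -0.04331427, -0.11110691]), 'torque': array([-0.00122492,  0.00427768, -0.0104009 ]), 'opening': 0.08540131349748582}
0.0187
top {'camera_matrix': array([[466.13561486,   0.        , 320.46642362],
       [  0.        , 466.13561486, 243.05610986],
       [  0.        ,   0.        ,   1.        ]]), 'xyz': array([ 0.38572689, -0.32032179,  1.19110242]), 'attitude': array([-169.89380716,    0.67354896,  -91.2764012 ])}
scene {'camera_matrix': array([[467.04008806,   0.        , 317.30502644],
       [  0.        , 467.04008806, 234.17852303],
       [  0.        ,   0.        ,   1.        ]]), 'xyz': array([-0.08988126, -1.06725215,  0.91590393]), 'attitude': array([-1.28893526e+02, -8.62158562e-02, -4.04067524e+01])}
wrist {'camera_matrix': array([[337.26523774,   0.        , 319.69750581],
       [  0.        , 337.26523774, 231.3312488 ],
       [  0.        ,   0.        ,   1.        ]]), 'mount': array([[ 3.10183338e-04, -9.56739262e-01, -2.90946537e-01,
         7.41956800e-02],
       [ 9.99999939e-01,  2.49163776e-04,  2.46775757e-04,
         6.51412573e-05],
       [-1.63606718e-04, -2.90946596e-01,  9.56739281e-01,
        -1.41753201e-01],
       [ 0.00000000e+00,  0.00000000e+00,  0.00000000e+00,
         1.00000000e+00]])}
```

View pics/top.png

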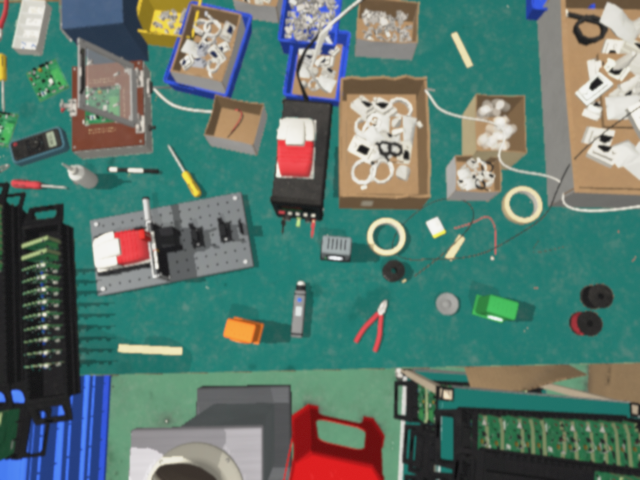

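View pics/scene.png

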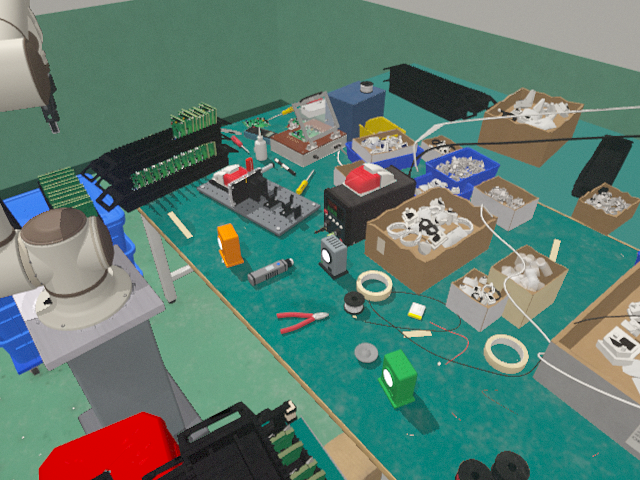

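The top view shows the probe at (300,308), and only one thing looks like it. There are three lamp shapes: grey (337,247), orange (243,330) and green (496,307), and grey is the one meant. The bench is at (175,243), with the cradle saddles at (197,235) and (228,228), the gate at (158,238) and the strobe at (120,248). I'll check the choice in one close crop.

Run:
```python
from h import *
a=np.load('top.npz');s=np.load('scene.npz')
c1=cv2.resize(a['im'][185:345,85:365],None,fx=2.8,fy=2.8,interpolation=cv2.INTER_CUBIC)[:300*2]
c2=cv2.resize(s['im'][150:300,190:360],None,fx=3,fy=3,interpolation=cv2.INTER_CUBIC)
save('crop1.png',c1)
c2=cv2.resize(s['im'][140:300,190:390],None,fx=4,fy=3.75,interpolation=cv2.INTER_CUBIC); save('crop2.png',c2)
# cloud heights
P=cloud(a['d'],a['K'],a['T'])
for n,(u,v) in dict(probe=(300,308),probeN=(300,288),lamp=(337,243),gate=(158,240),pl=(210,262),floor=(270,260),sad=(228,222)).items(): print(n,P[v,u].round(4))
```

```text
probe [ 0.4314 -0.2569  0.0257]
probeN [ 0.4811 -0.2575  0.0244]
lamp [ 0.5799 -0.3512  0.0988]
gate [0.5999 0.0812 0.0866]
pl [ 0.5531 -0.0288  0.0174]
floor [ 0.5571 -0.1797 -0.0006]
sad [ 0.6546 -0.075   0.0246]
```

View pics/crop1.png

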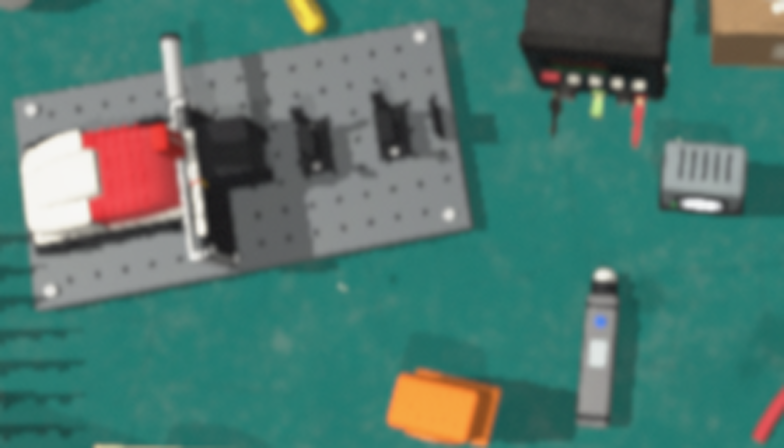

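View pics/crop2.png

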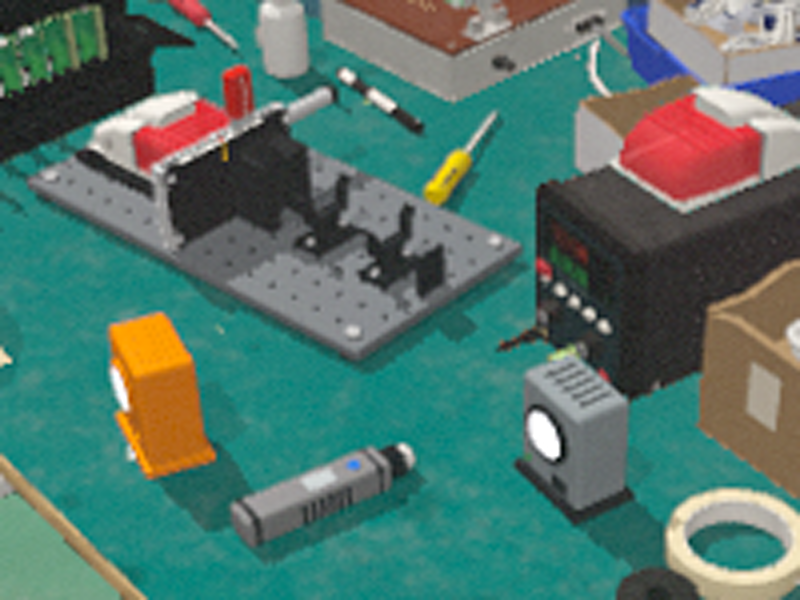

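Only the grey lamp's window faces the robot (-x), and the probe's white nose points to +x. The bench y axis points roughly to world +y. The red tab stands above the gate, and the white round window is at crop (545,432). Next I'll measure from both views.

```bash
cat > meas.py <<'E'
from h import *
a=np.load('top.npz');s=np.load('scene.npz')
def rect(P):
    r=cv2.minAreaRect((P[:,:2]*1000).astype(np.float32)); b=cv2.boxPoints(r)
    return r[0],r[1],r[2],b
def box(P,x0,x1,y0,y1,z0,z1):
    return P[(P[...,0]>x0)&(P[...,0]<x1)&(P[...,1]>y0)&(P[...,1]<y1)&(P[...,2]>z0)&(P[...,2]<z1)]
for nm,c in(('top',a),('scene',s)):
    P=cloud(c['d'],c['K'],c['T']); 
    print('==',nm)
    b=box(P,.36,.53,-.32,-.20,.016,.04); r=rect(b); print('probe',len(b),r[:3],'ztop',np.median(b[:,2]))
    b=box(P,.54,.64,-.43,-.29,.09,.108); r=rect(b); print('lamptop',len(b),r[:3],np.median(b[:,2]))
    b=box(P,.4,.8,-.2,.3,.012,.022); r=rect(b); print('plate',len(b),r[:3],np.median(b[:,2]),'\n',r[3])
    b=box(P,.5,.8,-.1,.2,.108,.17); print('tab',len(b),b.mean(0),b.min(0),b.max(0))
    b=box(P,.5,.75,-.13,.05,.045,.085); 
K,T=a['K'],a['T']
S=[]
for u,v in((31,109),(50,290),(420,37),(448,214)):
    p=onz(K,T,85+u/2.8,185+v/2.8,.018); S.append(p); print('screw',p.round(4))
S=np.array(S);print('mid',S.mean(0),'yaw of y', np.degrees(np.arctan2(*( (S[0]+S[1]-S[2]-S[3])[[1,0]]))), np.linalg.norm(S[0]-S[2]),np.linalg.norm(S[0]-S[1]))
# window white in scene
im=s['im'].astype(int); m=(im.min(2)>215).astype(np.uint8); m[:, :310]=0;m[:,350:]=0;m[:235]=0;m[275:]=0
v,u=np.nonzero(m); print('win px',u.mean(),v.mean(),len(u))
w=onz(s['K'],s['T'],u.mean(),v.mean(),.062);print('window at z62',w, 'depth',np.median(cloud(s['d'],s['K'],s['T'])[v,u],0))
im=a['im'].astype(int); m=(im.min(2)>200); m[:280]=0;m[289:]=0;m[:,:292]=0;m[:,308:]=0
v,u=np.nonzero(m);print('nose px',u.mean(),v.mean(),len(u),onz(K,T,u.mean(),v.mean(),.02))
E
python3 meas.py
```

```text
== top
probe 602 ((428.29986572265625, -252.30569458007812), (28.76021957397461, 136.68174743652344), 84.47846984863281) ztop 0.024837490983418253
lamptop 524 ((574.73681640625, -349.41876220703125), (69.50210571289062, 44.504638671875), 84.65935516357422) 0.09713037367809063
plate 7659 ((624.1590576171875, 84.38334655761719), (469.0799255371094, 358.3341369628906), 79.26008605957031) 0.017378798754455804 
 [[ 404.42365  -112.660255]
 [ 756.4809   -179.43622 ]
 [ 843.8945    281.42694 ]
 [ 491.83722   348.2029  ]]
tab 127 [0.59967076 0.09244889 0.14041306] [0.5899893  0.0859084  0.10922899] [0.61175178 0.10292368 0.15694563]
== scene
probe 405 ((432.3952331542969, -258.21234130859375), (32.9586296081543, 139.75399780273438), 81.51889038085938) ztop 0.02497635667922582
lamptop 296 ((577.4472045898438, -354.52166748046875), (70.84366607666016, 44.9747200012207), 81.9411392211914) 0.09729578161391039
plate 2350 ((665.400146484375, 78.33992004394531), (321.15728759765625, 404.2211608886719), 9.127076148986816) 0.018001683683391723 
 [[ 474.79492  252.41983]
 [ 538.9143  -146.68347]
 [ 856.0054   -95.73999]
 [ 791.886    303.3633 ]]
tab 90 [0.60308558 0.08732331 0.13554243] [0.59158918 0.08006793 0.10976509] [0.61683193 0.09769057 0.15766183]
screw [0.6596 0.2688 0.018 ]
screw [0.4917 0.2411 0.018 ]
screw [ 0.7192 -0.0911  0.018 ]
screw [ 0.5523 -0.1182  0.018 ]
mid [0.60570443 0.07515039 0.018     ] yaw of y 99.49289588312948 0.3648091007394161 0.1701365176000157
win px 325.6140350877193 255.47368421052633 57
window at z62 [ 0.55409798 -0.34807298  0.062     ] depth [ 0.5525896  -0.35001395  0.06460087]
nose px 299.9 282.9 10 [ 0.49422543 -0.25722424  0.02      ]
```

```bash
cat >> h.py <<'E'
def go(x,y,z,yaw):
    o=telemetry.get_obs(); M=Rm(o['tcp_rot']); G=Rm([180,0,yaw])
    t=M.T@(np.array([x,y,z])-o['ee_pos']); r=R.from_matrix(M.T@G).as_rotvec()
    print('t',o['time'],'shift',t.round(4),'rot',r.round(4),'rows>=',max(np.linalg.norm(t)/.0417,np.degrees(np.linalg.norm(r))/7.16).round(1),'F',o['wrist_force'].round(1))
E
python3 - <<'E'
from h import *
a=np.load('top.npz');s=np.load('scene.npz')
for c in(a,s):
    P=cloud(c['d'],c['K'],c['T']).reshape(-1,3); 
    for y0 in np.arange(-.35,.6,.1):
        b=P[(P[:,1]>y0)&(P[:,1]<y0+.1)&(P[:,0]>.1)&(P[:,0]<.45)&(c['d'].ravel()>0)]; print(round(y0,2),b[:,2].max().round(3) if len(b) else None,end=' | ')
    print()
go(.40,-.26,.22,173.5)
E
```

```text
-0.35 0.033 | -0.25 0.1 | -0.15 0.105 | -0.05 0.21 | 0.05 0.013 | 0.15 0.007 | 0.25 0.123 | 0.35 0.134 | 0.45 0.076 | 0.55 -0.102 | 
-0.35 0.032 | -0.25 0.101 | -0.15 0.102 | -0.05 0.62 | 0.05 0.638 | 0.15 0.669 | 0.25 0.668 | 0.35 0.642 | 0.45 0.621 | 0.55 0.582 | 
t 0.15 shift [-0.46   -0.6764  0.0114] rot [-1.000e-03 -1.000e-04 -1.943e-01] rows>= 19.6 F [ 0.4 -0.5 -0.1]
```

```bash
python3 -m inch '[[-0.02,-0.03,0,0,0,-0.01,0],[-0.05,-0.07,0.001,0,0,-0.03,0],[-0.072,-0.105,0.002,0,0,-0.04,0],[-0.094,-0.14,0.002,0,0,-0.05,0],[-0.118,-0.175,0.003,0,0,-0.06,0],[-0.14,-0.21,0.004,0,0,-0.07,0],[-0.165,-0.245,0.004,0,0,-0.08,0],[-0.19,-0.28,0.005,0,0,-0.09,0],[-0.212,-0.315,0.006,0,0,-0.1,0],[-0.236,-0.35,0.006,0,0,-0.11,0],[-0.26,-0.385,0.007,0,0,-0.12,0],[-0.28,-0.415,0.007,0,0,-0.13,0]]'; python3 -c "
from h import *
go(.40,-.26,.22,173.5)"
```

```text
time: 1.15
ee_pos: [0.305, 0.0512, 0.2244]
tcp_rot: [180.0, 0.1, 169.8]
wrist_force: [1.9, 0.6, -0.6]
opening: 0.0854
t 1.15 shift [-0.1484 -0.2895  0.0044] rot [ 0.0003  0.001  -0.0639] rows>= 7.8 F [ 1.9  0.6 -0.6]
```

```bash
python3 -m inch '[[-0.018,-0.035,0.001,0,0,-0.01,0],[-0.036,-0.07,0.001,0,0,-0.02,0],[-0.054,-0.105,0.002,0,0,-0.03,0],[-0.072,-0.14,0.002,0,0,-0.04,0],[-0.09,-0.175,0.003,0,0,-0.05,0],[-0.108,-0.21,0.003,0,0,-0.06,0],[-0.126,-0.245,0.004,0,0,-0.06,0],[-0.14,-0.275,0.004,0,0,-0.06,0],[-0.148,-0.289,0.004,0,0,-0.06,0],[-0.148,-0.289,0.004,0,0,-0.06,0],[-0.148,-0.289,0.004,0,0,-0.06,0]]'
cat > m2.py <<'E'
from h import *
exec(open('meas.py').read().split("for nm,c")[0])
im,d,K,T=cam('wrist'); save('w1.png',im); np.savez('w1',im=im,d=d,K=K,T=T)
P=cloud(d,K,T)
b=box(P,.36,.53,-.32,-.20,.018,.035); r=rect(b); print('probe',len(b),r[:3],'ztop',np.median(b[:,2]),np.percentile(b[:,2],95))
b=box(P,.54,.64,-.43,-.29,.09,.108); r=rect(b); print('lamptop',len(b),r[:3],np.median(b[:,2]))
i=im.astype(int); m=(i.min(2)>200)&(P[...,2]>.04)&(P[...,2]<.085)&(abs(P[...,1]+.35)<.03)&(abs(P[...,0]-.555)<.03)
w=P[m];print('win',len(w),w.mean(0),w.min(0),w.max(0))
m=(i.min(2)>185)&(abs(P[...,1]+.257)<.03)&(abs(P[...,0]-.49)<.025)&(P[...,2]>.006);w=P[m];print('nose',len(w),w.mean(0),w.min(0),w.max(0))
print(telemetry.get_obs()['ee_pos'])
E
python3 m2.py
```

```text
time: 2.07
ee_pos: [0.3993, -0.258, 0.2196]
tcp_rot: [179.9, -0.1, 173.1]
wrist_force: [0.1, 0.7, -0.4]
opening: 0.0854
probe 3149 ((430.86627197265625, -255.2386474609375), (28.666099548339844, 137.8848419189453), 83.99308776855469) ztop 0.024861145857216882 0.02635295299402505
lamptop 1020 ((568.1201171875, -349.8841247558594), (67.4438247680664, 27.845069885253906), 83.21284484863281) 0.0962193786365482
win 606 [ 0.55118405 -0.34842649  0.0620196 ] [ 0.54802857 -0.36610496  0.04452826] [ 0.5542226  -0.33113443  0.0793935 ]
nose 53 [ 0.49553627 -0.2604737   0.02026537] [ 0.49145723 -0.26775577  0.01650418] [ 0.49941556 -0.25295078  0.02354015]
[ 0.39929835 -0.25729564  0.22000095]
```

View pics/w1.png

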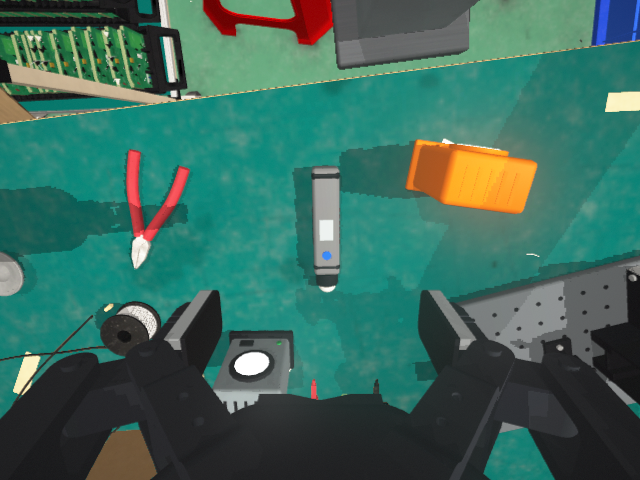

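The wrist view shows the probe at (326,230), nose down in the picture, with the lamp's lit window at (251,363). The window centre comes out at z = 62.0 mm and the probe top at 25 mm, both as given. Going in to grasp.

Run:
```python
from h import *
c=np.load('w1.npz');P=cloud(c['d'],c['K'],c['T']);i=c['im'].astype(int)
m=(i.min(2)>200)&(P[...,2]>.04)&(P[...,2]<.085)&(abs(P[...,1]+.35)<.03)&(abs(P[...,0]-.555)<.03)
w=P[m];A=np.c_[w[:,1:],np.ones(len(w))];print(np.linalg.lstsq(A,w[:,0],rcond=None)[0],'yaw=-atan(k_y)')
go(.43,-.2552,.004,174)
```

```text
[ 0.11483179 -0.00292891  0.59137614] yaw=-atan(k_y)
t 2.1167 shift [-0.0304  0.0056  0.216 ] rot [ 0.0006 -0.0009 -0.0141] rows>= 5.2 F [ 0.  -0.1  0.1]
```

```bash
python3 -m inch '[[-0.01,0.002,0.03,0,0,-0.005,0],[-0.02,0.004,0.07,0,0,-0.01,0],[-0.03,0.006,0.105,0,0,-0.014,0],[-0.03,0.006,0.14,0,0,-0.014,0],[-0.03,0.006,0.17,0,0,-0.014,0],[-0.03,0.006,0.195,0,0,-0.014,0],[-0.03,0.006,0.21,0,0,-0.014,0],[-0.03,0.006,0.215,0,0,-0.014,0],[-0.03,0.006,0.215,0,0,-0.014,0],[-0.03,0.006,0.215,0,0,-0.014,0]]' 40
python3 -m inch '[[0,0,0,0,0,0,0.4],[0,0,0,0,0,0,0.7],[0,0,0,0,0,0,1],[0,0,0,0,0,0,1],[0,0,0,0,0,0,1],[0,0,0,0,0,0,1],[0,0,0,0,0,0,1],[0,0,0,0,0,0,1],[0,0,0,0,0,0,1],[0,0,0,0,0,0,1]]' 40
python3 -c "
from h import *
go(.4415,-.3354,.053,173.45)"
```

```text
time: 2.95
ee_pos: [0.4305, -0.2548, 0.0065]
tcp_rot: [-180.0, 0.1, 174.1]
wrist_force: [1.5, -0.0, -0.1]
opening: 0.0858
time: 3.78
ee_pos: [0.4304, -0.2554, 0.0059]
tcp_rot: [-180.0, 0.0, 174.0]
wrist_force: [-0.3, -0.8, 5.0]
opening: 0.0272
t 3.7833 shift [-0.0194 -0.0784 -0.0471] rot [-0.0004  0.0008  0.01  ] rows>= 2.2 F [-0.3 -0.8  5. ]
```

```bash
python3 -m inch '[[0,0,-0.01,0,0,0,1],[0,0,-0.025,0,0,0,1],[0,0,-0.04,0,0,0,1],[0,-0.01,-0.049,0,0,0,1],[-0.005,-0.025,-0.049,0,0,0.003,1],[-0.01,-0.04,-0.049,0,0,0.006,1],[-0.015,-0.055,-0.049,0,0,0.01,1],[-0.017,-0.068,-0.049,0,0,0.01,1],[-0.019,-0.075,-0.049,0,0,0.01,1],[-0.0195,-0.078,-0.049,0,0,0.01,1],[-0.0195,-0.078,-0.049,0,0,0.01,1],[-0.0195,-0.078,-0.049,0,0,0.01,1]]'
python3 - <<'E'
from h import *
im,d,K,T=cam('wrist'); save('w2.png',im); np.savez('w2',im=im,d=d,K=K,T=T)
o=telemetry.get_obs();print(o['ee_pos'],o['tcp_rot'],o['wrist_force'],o['opening'])
P=cloud(d,K,T);i=im.astype(int)
m=(i.min(2)>180)&(abs(P[...,1]+.344)<.02)&(abs(P[...,0]-.505)<.02)&(P[...,2]>.04);w=P[m];print('nose',len(w),w.mean(0),w.min(0),w.max(0))
m=(i.min(2)>200)&(P[...,2]>.03)&(P[...,2]<.09)&(abs(P[...,1]+.35)<.03)&(abs(P[...,0]-.555)<.02);w=P[m];print('win',len(w),w.mean(0),w.min(0),w.max(0))
m=(P[...,2]>.063)&(P[...,2]<.085)&(P[...,0]>.36)&(P[...,0]<.425)&(abs(P[...,1]+.33)<.035)&(d>0);w=P[m]
print('body',len(w),cv2.minAreaRect((w[:,:2]*1000).astype(np.float32)),w.min(0),np.median(w[:,2]));A=np.c_[w[:,:2],np.ones(len(w))];print('tilt',np.linalg.lstsq(A,w[:,2],rcond=None)[0])
E
```

```text
time: 4.78
ee_pos: [0.4411, -0.3345, 0.0542]
tcp_rot: [180.0, -0.0, 173.5]
wrist_force: [-0.5, 0.6, -1.2]
opening: 0.0273
[ 0.44122173 -0.3342698   0.05427003] [ 1.79981018e+02 -1.94843800e-02  1.73472932e+02] [-0.45676018  0.34080608 -1.12981744] 0.027097612203419545<stdin>:5: RuntimeWarning: Mean of empty slice.
  ret = um.true_divide(
Traceback (most recent call last):
ValueError: zero-size array to reduction operation minimum which has no identity
```

View pics/w2.png

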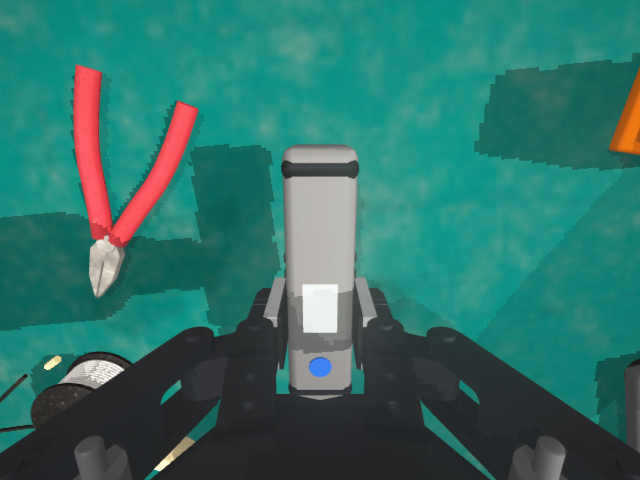

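The wrist view shows the probe held straight between the pads, with its tail at (320,150) and the nose hidden by the gripper. I'll check the tail with the wrist depth, and the nose and lamp from the fixed cameras.

Run:
```python
from h import *
c=np.load('w2.npz');im,d,K,T=[c[k] for k in('im','d','K','T')]
P=cloud(d,K,T)
m=(P[...,2]>.066)&(P[...,2]<.09)&(P[...,0]>.34)&(P[...,0]<.41)&(abs(P[...,1]+.33)<.035)&(d>0);w=P[m]
r=cv2.minAreaRect((w[:,:2]*1000).astype(np.float32));print('body',len(w),r,w.min(0),np.median(w[:,2]));A=np.c_[w[:,:2],np.ones(len(w))];print('tilt',np.linalg.lstsq(A,w[:,2],rcond=None)[0])
im,d,K,T=cam('scene'); save('s2.png',cv2.resize(im[190:310,240:400],None,fx=5,fy=5,interpolation=cv2.INTER_CUBIC));P=cloud(d,K,T);i=im.astype(int)
m=(i.min(2)>190)&(P[...,2]>.03)&(P[...,2]<.09)&(P[...,0]>.48)&(P[...,0]<.58)&(abs(P[...,1]+.345)<.035)
n,l,st,ce=cv2.connectedComponentsWithStats(m.astype(np.uint8))
for k in range(1,n): print(st[k],ce[k],P[l==k].mean(0).round(4),P[l==k].max(0).round(4))
```

```text
body 7249 ((392.3253479003906, -328.8326416015625), (28.589641571044922, 38.26243209838867), 83.99822998046875) [ 0.37231327 -0.34475813  0.0669106 ] 0.0733072895478804
tilt [0.01367569 0.00040376 0.06792073]
[322 250   8  12  66] [325.53030303 255.63636364] [ 0.5524 -0.3496  0.0634] [ 0.5569 -0.3306  0.0831]
[312 260   1   1   1] [312. 260.] [ 0.5068 -0.3462  0.0715] [ 0.5068 -0.3462  0.0715]
```

View pics/s2.png

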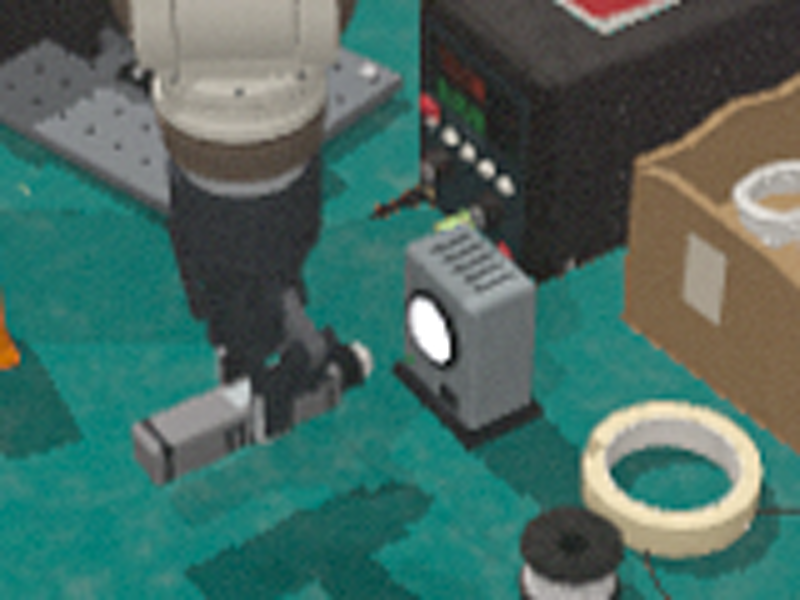

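In the scene crop the probe is level, with its nose (358,360) pointing at the lit window (432,328). Tail and nose geometry give a gap of about 39 mm, about 1 mm sideways error and under 1° of yaw and tilt error. Holding still.

```bash
H='[[0,0,0,0,0,0,1],[0,0,0,0,0,0,1],[0,0,0,0,0,0,1],[0,0,0,0,0,0,1],[0,0,0,0,0,0,1],[0,0,0,0,0,0,1],[0,0,0,0,0,0,1],[0,0,0,0,0,0,1],[0,0,0,0,0,0,1],[0,0,0,0,0,0,1],[0,0,0,0,0,0,1],[0,0,0,0,0,0,1]]' ; true
python3 -m inch '[[0,0,0,0,0,0,1],[0,0,0,0,0,0,1],[0,0,0,0,0,0,1],[0,0,0,0,0,0,1],[0,0,0,0,0,0,1],[0,0,0,0,0,0,1],[0,0,0,0,0,0,1],[0,0,0,0,0,0,1],[0,0,0,0,0,0,1],[0,0,0,0,0,0,1],[0,0,0,0,0,0,1],[0,0,0,0,0,0,1]]' | head -1
python3 -m inch '[[0,0,0,0,0,0,1],[0,0,0,0,0,0,1],[0,0,0,0,0,0,1],[0,0,0,0,0,0,1],[0,0,0,0,0,0,1],[0,0,0,0,0,0,1],[0,0,0,0,0,0,1],[0,0,0,0,0,0,1],[0,0,0,0,0,0,1],[0,0,0,0,0,0,1],[0,0,0,0,0,0,1],[0,0,0,0,0,0,1]]' | head -1
python3 -m inch '[[0,0,0,0,0,0,1],[0,0,0,0,0,0,1],[0,0,0,0,0,0,1],[0,0,0,0,0,0,1],[0,0,0,0,0,0,1],[0,0,0,0,0,0,1]]'
python3 - <<'E'
from h import *
im,d,K,T=cam('wrist');c=np.load('w2.npz')['im'].astype(int);e=abs(im.astype(int)-c).sum(2)
v,u=np.nonzero(e[130:400,270:370]>60);print('diff',len(u),(u.mean()+270,v.mean()+130) if len(u) else '', im[366,320],c[366,320],im[308,320],c[308,320])
E
```

```text
time: 5.88
time: 6.88
time: 7.38
ee_pos: [0.4414, -0.3347, 0.0544]
tcp_rot: [-180.0, 0.0, 173.5]
wrist_force: [-0.2, -0.0, -1.3]
opening: 0.0269
diff 253 (np.float64(296.9328063241107), np.float64(275.703557312253)) [ 60 130 241] [ 62 132 241] [236 241 239] [236 241 239]
```

```bash
python3 -c "
from h import *
go(.518,.0456,.28,-80.5)"; python3 -m inch '[[0,0,-0.03,0,0,0,1],[0,0,-0.065,0,0,0,1],[0,0,-0.1,0,0,0,1],[0,0,-0.14,0,0,0,1],[0,0,-0.175,0,0,0,1],[0,0.01,-0.2,0,0,-0.1,1],[-0.005,0.03,-0.22,0,0,-0.22,1],[-0.01,0.05,-0.226,0,0,-0.34,1],[-0.015,0.075,-0.226,0,0,-0.46,1],[-0.02,0.1,-0.226,0,0,-0.58,1],[-0.025,0.125,-0.226,0,0,-0.7,1],[-0.028,0.15,-0.226,0,0,-0.82,1]]';  python3 -c "
from h import *
go(.518,.0456,.28,-80.5)"
```

```text
t 7.4333 shift [-0.0328  0.3866 -0.2256] rot [-1.0000e-04  0.0000e+00 -1.8508e+00] rows>= 14.8 F [ 0.5 -0.4 -0.5]
time: 8.43
ee_pos: [0.4867, -0.1878, 0.2803]
tcp_rot: [-180.0, 0.0, -139.2]
wrist_force: [0.0, 0.1, -0.8]
opening: 0.0271
t 8.4333 shift [-0.1762  0.1563  0.0003] rot [-2.0000e-04  0.0000e+00 -1.0251e+00] rows>= 8.2 F [ 0.   0.1 -0.8]
```

```bash
python3 -m inch '[[-0.018,0.016,0,0,0,-0.11,1],[-0.036,0.032,0,0,0,-0.22,1],[-0.054,0.048,0,0,0,-0.33,1],[-0.072,0.064,0,0,0,-0.44,1],[-0.09,0.08,0,0,0,-0.55,1],[-0.11,0.096,0,0,0,-0.66,1],[-0.13,0.112,0,0,0,-0.77,1],[-0.15,0.13,0,0,0,-0.88,1],[-0.165,0.145,0,0,0,-0.98,1],[-0.176,0.156,0,0,0,-1.025,1],[-0.176,0.156,0,0,0,-1.025,1],[-0.176,0.156,0,0,0,-1.025,1]]'
cat > m3.py <<'E'
from h import *
exec(open('meas.py').read().split("for nm,c")[0])
im,d,K,T=cam('wrist'); save('w3.png',im); np.savez('w3',im=im,d=d,K=K,T=T)
P=cloud(d,K,T)
th=np.radians(9.5);o=np.array([.602,.09,0]);B=np.array([[np.cos(th),-np.sin(th),0],[np.sin(th),np.cos(th),0],[0,0,1]])
Q=(P-o)@B; np.save('Q',Q)
for y0 in(-158,-86):
    m=(abs(Q[...,1]-y0/1000)<.016)&(abs(Q[...,0])<.05)&(Q[...,2]>.052)&(Q[...,2]<.09);q=Q[m];print('saddle',y0,len(q),q.mean(0).round(4),q.min(0).round(4),q.max(0).round(4))
    m&=Q[...,2]>.066;q=Q[m]
    for s in(q[q[:,0]<0],q[q[:,0]>=0]): print('  lip',len(s),s.mean(0).round(4),s.min(0).round(4),s.max(0).round(4)) if len(s) else 0
b=P[(abs(Q[...,2]-.018)<.004)&(abs(Q[...,0])<.12)&(Q[...,1]>-.24)&(Q[...,1]<-.05)]
r=rect(b);print('plate',r)
E
python3 m3.py
```

```text
time: 9.43
ee_pos: [0.519, 0.0445, 0.2803]
tcp_rot: [180.0, -0.0, -80.8]
wrist_force: [-0.1, 0.3, -1.6]
opening: 0.0274
saddle -158 374 [ 0.0078 -0.1605  0.0673] [-0.0239 -0.1669  0.0521] [ 0.0302 -0.1549  0.0744]
  lip 101 [-0.0206 -0.1607  0.0711] [-0.0239 -0.1665  0.0661] [-0.0156 -0.155   0.0743]
  lip 143 [ 0.0254 -0.1607  0.0702] [ 0.0208 -0.1669  0.0661] [ 0.0302 -0.1549  0.0744]
saddle -86 292 [ 0.009  -0.0892  0.0678] [-0.024  -0.0949  0.0522] [ 0.0301 -0.0829  0.074 ]
  lip 86 [-0.0203 -0.0893  0.0707] [-0.024  -0.0948  0.066 ] [-0.0156 -0.0837  0.074 ]
  lip 118 [ 0.0252 -0.0889  0.0704] [ 0.0203 -0.0949  0.066 ] [ 0.0301 -0.0829  0.074 ]
plate ((635.2803344726562, -40.35418701171875), (217.1634063720703, 167.7190704345703), 9.327754020690918, array([[ 514.5423  ,   24.797379],
       [ 541.7265  , -140.704   ],
       [ 756.0184  , -105.50575 ],
       [ 728.83417 ,   59.99562 ]], dtype=float32))
```

View pics/w3.png

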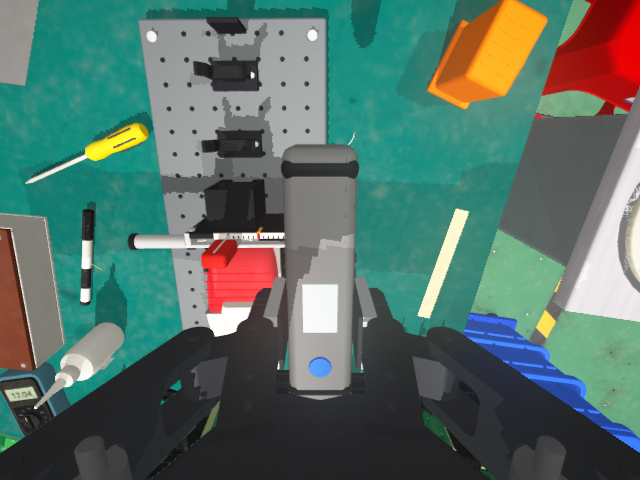

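The wrist view shows the saddles at (235,75) and (235,145) right of the yellow driver, the gate at (235,200), the red tab at (220,252), and the scale with its mark near (262,233). Lip tops measure 74 mm and saddle spacing 71.6 mm, both as given. The bench origin shifts by (2.8, -2.9) mm in bench axes.

```bash
cat >> h.py <<'E'
th=np.radians(9.5);BO=np.array([.6052,.0876,0]);BB=np.array([[np.cos(th),-np.sin(th),0],[np.sin(th),np.cos(th),0],[0,0,1]])
def gob(x,y,z):
    p=BO+BB@np.array([x,y,z]); go(*p,-80.5)
E
python3 - <<'E'
from h import *
c=np.load('w3.npz');im,d,K,T=[c[k] for k in('im','d','K','T')]
P=cloud(d,K,T);o=telemetry.get_obs();M=Rm(o['tcp_rot']);L=(P-o['ee_pos'])@M
m=(abs(L[...,1])<.03)&(L[...,0]>.03)&(L[...,0]<.09)&(L[...,2]<.0)&(L[...,2]>-.04);w=L[m]
print('tail tool frame',len(w),w[:,0].max(),np.median(w[:,2]),cv2.minAreaRect((w[:,:2]*1000).astype(np.float32)))
Q=(P-BO)@BB;i=im.astype(int)
m=(i[...,0]>130)&(i[...,1]<70)&(i[...,2]<70)&(Q[...,2]>.105)&(abs(Q[...,0])<.06)&(abs(Q[...,1])<.04);q=Q[m];print('tab',len(q),q.min(0),q.max(0))
t=q[q[:,2]>.149];print('tabtop',len(t),t.min(0),t.max(0),t.mean(0))
m=(i[...,0]>130)&(i[...,1]<80)&(i[...,2]<80)&(abs(Q[...,2]-.101)<.006)&(Q[...,0]<-.018)&(abs(Q[...,1])<.03);q=Q[m];print('mark',len(q),q.mean(0) if len(q) else '',[x.mean() for x in np.nonzero(m)])
gob(0,-.122,.11)
E
```

```text
tail tool frame 7419 0.06764023189460655 -0.019045142647064403 ((48.82341003417969, -0.3806486129760742), (28.5627384185791, 37.625457763671875), 89.95735931396484)
tab 757 [-0.01147373 -0.00116765  0.11264081] [0.00953978 0.01264933 0.15462551]
tabtop 380 [-0.01147373 -0.00105605  0.14912819] [0.00953978 0.01264933 0.15462551] [-0.00126966  0.00526756  0.15248438]
mark 8 [-0.03063415  0.00043099  0.10054393] [np.float64(236.375), np.float64(258.375)]
t 9.4833 shift [ 0.0924 -0.0929  0.1703] rot [ 0.0001 -0.0002 -0.0065] rows>= 5.2 F [ 0.5  0.6 -0.9]
```

```bash
python3 -m inch '[[0.01,-0.01,0,0,0,0,1],[0.03,-0.03,0,0,0,0,1],[0.05,-0.05,0,0,0,-0.003,1],[0.07,-0.07,0.02,0,0,-0.006,1],[0.085,-0.083,0.05,0,0,-0.006,1],[0.093,-0.091,0.085,0,0,-0.006,1],[0.095,-0.093,0.12,0,0,-0.006,1],[0.095,-0.093,0.15,0,0,-0.006,1],[0.095,-0.093,0.165,0,0,-0.006,1],[0.095,-0.093,0.17,0,0,-0.006,1],[0.095,-0.093,0.17,0,0,-0.006,1],[0.095,-0.093,0.17,0,0,-0.006,1]]'
python3 - <<'E'
from h import *
gob(0,-.1243,.056)
im,d,K,T=cam('wrist'); save('w4.png',im); P=cloud(d,K,T);Q=(P-BO)@BB
m=(abs(Q[...,0])<.03)&(Q[...,2]>.11)&(Q[...,2]<.145)&(Q[...,1]<-.145)&(Q[...,1]>-.21);q=Q[m]
print('probe',cv2.minAreaRect((q[:,:2]*1000).astype(np.float32)),q.min(0),np.median(q[:,2]))
m=(abs(Q[...,1]+.158)<.012)&(abs(Q[...,0])<.05)&(Q[...,2]>.055)&(Q[...,2]<.08);q=Q[m];print('lips',q.min(0),q.max(0),len(q))
E
```

```text
time: 10.48
ee_pos: [0.6263, -0.0357, 0.1117]
tcp_rot: [-179.9, -0.0, -80.6]
wrist_force: [-0.1, 0.0, -0.0]
opening: 0.0271
t 10.4833 shift [-0.0008  0.0006  0.0557] rot [-0.0013 -0.0004 -0.001 ] rows>= 1.3 F [-0.1  0.  -0. ]
probe ((0.6468687057495117, -169.1951904296875), (28.978683471679688, 48.37242126464844), 0.08772336691617966) [-0.01387609 -0.19338349  0.11000804] 0.13073999351951338
lips [-0.02681611 -0.16450963  0.06082338] [ 0.02725776 -0.15219168  0.07455035] 538
```

```bash
python3 -m inch '[[-0.001,0.001,0.008,0,0,0,1],[-0.002,0.001,0.02,0,0,0,1],[-0.002,0.001,0.03,0,0,0,1],[-0.002,0.001,0.038,0,0,0,1],[-0.002,0.001,0.045,0,0,0,1],[-0.002,0.001,0.05,0,0,0,1],[-0.002,0.001,0.054,0,0,0,1],[-0.002,0.001,0.056,0,0,0,1],[-0.002,0.001,0.056,0,0,0,1],[-0.002,0.001,0.056,0,0,0,1]]'
python3 -m inch '[[0,0,0,0,0,0,0.5],[0,0,0,0,0,0,0.4],[0,0,0,0,0,0,0.3],[0,0,0,0,0,0,0.3],[0,0,0,0,0,0,0.3],[0,0,0,0,0,0,0.3]]'
```

```text
time: 11.37
ee_pos: [0.6248, -0.0332, 0.055]
tcp_rot: [-180.0, -0.0, -80.5]
wrist_force: [-2.7, -0.1, 4.5]
opening: 0.027
time: 11.87
ee_pos: [0.6247, -0.0332, 0.0543]
tcp_rot: [180.0, 0.0, -80.5]
wrist_force: [-0.2, -0.5, 0.2]
opening: 0.0596
```

```bash
python3 -m inch '[[0,0,-0.01,0,0,0,0.2],[0,0,-0.03,0,0,0,0],[0,0,-0.06,0,0,0,0],[0,0,-0.1,0,0,0,0],[0,0,-0.14,0,0,0,0],[0,0,-0.18,0,0,0,0],[-0.02,0,-0.205,0,0,0,0],[-0.05,0,-0.21,0,0,0,0],[-0.085,0,-0.21,0,0,0,0],[-0.115,0,-0.21,0,0,0,0],[-0.125,0.001,-0.21,0,0,0,0],[-0.125,0.001,-0.21,0,0,0,0]]'
python3 - <<'E'
from h import *
gob(-.001,.0055,.117)
im,d,K,T=cam('wrist'); save('w5.png',im); P=cloud(d,K,T);Q=(P-BO)@BB;i=im.astype(int)
m=(abs(Q[...,0])<.03)&(Q[...,2]>.068)&(Q[...,2]<.085)&(Q[...,1]<-.06)&(Q[...,1]>-.21)&(i.min(2)>70);q=Q[m]
print('probe',len(q),cv2.minAreaRect((q[:,:2]*1000).astype(np.float32)),q.min(0),q.max(0),np.median(q[:,2]));A=np.c_[q[:,:2],np.ones(len(q))];print('tilt',np.linalg.lstsq(A,q[:,2],rcond=None)[0])
m=(i.min(2)>170)&(abs(Q[...,0])<.015)&(Q[...,1]<-.045)&(Q[...,1]>-.075)&(Q[...,2]>.05);q=Q[m];print('nose',len(q),q.min(0) if len(q) else '',q.max(0) if len(q) else '')
m=(i[...,0]>130)&(i[...,1]<70)&(i[...,2]<70)&(Q[...,2]>.105)&(abs(Q[...,0])<.06)&(abs(Q[...,1])<.04);q=Q[m]
if len(q): print('tab',len(q),q.min(0),q.max(0))
E
```

```text
time: 12.87
ee_pos: [0.6024, 0.0922, 0.2652]
tcp_rot: [-180.0, 0.0, -80.3]
wrist_force: [0.1, -0.4, 1.1]
opening: 0.0852
t 12.8667 shift [-0.0005 -0.0009  0.1482] rot [-0.0007  0.0003  0.0033] rows>= 3.6 F [ 0.1 -0.4  1.1]
probe 3733 ((0.32319068908691406, -117.70718383789062), (52.714691162109375, 114.77303314208984), 0.48780539631843567) [-0.02635163 -0.17498644  0.06800308] [ 0.02706096 -0.06033847  0.07737167] 0.07397476756732474
tilt [-0.00250763 -0.00210771  0.07354787]
nose 185 [-0.00980881 -0.06944885  0.06309948] [ 0.00686151 -0.05179175  0.40690546]
tab 543 [-0.01097667 -0.00111595  0.11271196] [0.01076335 0.01259438 0.15531767]
```

View pics/w5.png

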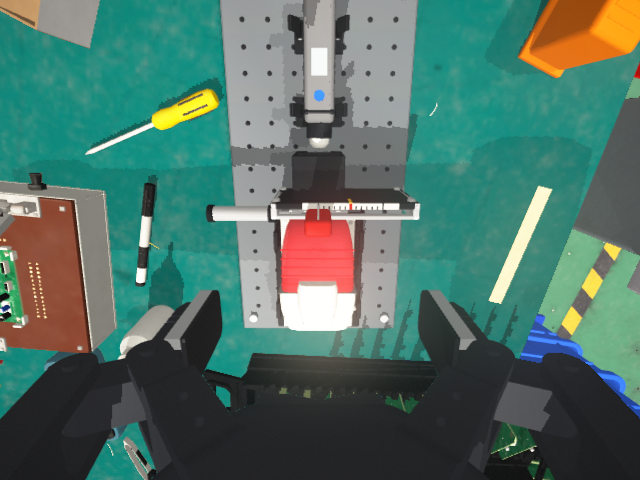

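The probe is seated: top at 74 mm, flat, on the cradle axis, nose tip at y ≈ -52 mm as required. The tab is at bench (0, 5.7) mm, shut. Now I'll check the strobe height and go to the tab.

```bash
python3 - <<'E'
from h import *
a=np.load('top.npz');P=cloud(a['d'],a['K'],a['T']);Q=(P-BO)@BB
m=(abs(Q[...,0])<.07)&(Q[...,1]>.016)&(Q[...,1]<.15);print('strobe zmax',Q[m][:,2].max(),np.percentile(Q[m][:,2],98))
m=(Q[...,0]>.02)&(Q[...,0]<.09)&(abs(Q[...,1])<.03);print('rail zmax',Q[m][:,2].max())
gob(-.0005,.0055,.118)
E
python3 -m inch '[[0,-0.001,0.02,0,0,0.003,0.3],[0,-0.001,0.05,0,0,0.003,0.4],[0,-0.001,0.08,0,0,0.003,0.4],[0,-0.001,0.11,0,0,0.003,0.4],[0,-0.001,0.13,0,0,0.003,0.4],[0,-0.001,0.142,0,0,0.003,0.4],[0,-0.001,0.147,0,0,0.003,0.4],[0,-0.001,0.147,0,0,0.003,0.4],[0,-0.001,0.147,0,0,0.003,0.4]]' 60; python3 -c "
from h import *
gob(-.0005,.0055,.118)"
```

```text
strobe zmax 0.08918978590325244 0.0839530429000257
rail zmax 0.10399548021660476
t 12.9167 shift [-0.002  -0.0013  0.147 ] rot [-0.0006 -0.0002  0.0023] rows>= 3.5 F [-0.2 -0.2 -0.2]
time: 13.67
ee_pos: [0.6046, 0.0897, 0.1187]
tcp_rot: [-179.9, -0.0, -80.7]
wrist_force: [0.0, -0.1, 1.2]
opening: 0.0511
t 13.6667 shift [-0.0034  0.0003  0.0007] rot [-0.0015 -0.0001 -0.0033] rows>= 0.1 F [ 0.  -0.1  1.2]
```

```bash
python3 -m inch '[[-0.003,0,0,0,0,-0.003,0.4],[-0.003,0,0,0,0,-0.003,0.4],[-0.003,0,0,0,0,-0.003,0.6],[-0.003,0,0,0,0,-0.003,0.8],[-0.003,0,0,0,0,-0.003,1],[-0.003,0,0,0,0,-0.003,1],[-0.003,0,0,0,0,-0.003,1],[-0.003,0,0,0,0,-0.003,1],[-0.003,0,0,0,0,-0.003,1],[-0.003,0,0,0,0,-0.003,1]]' 80; python3 -c "
from h import *
gob(-.03,.0055,.118)
print((telemetry.get_obs()['ee_pos']-BO)@BB)"
```

```text
time: 14.5
ee_pos: [0.604, 0.0933, 0.118]
tcp_rot: [-179.9, 0.0, -80.5]
wrist_force: [2.8, 1.7, 5.9]
opening: 0.0207
t 14.5 shift [ 0.0003  0.0298 -0.    ] rot [-0.0016  0.0002  0.0003] rows>= 0.7 F [2.8 1.7 5.9]
[-0.0002161   0.00576548  0.11803693]
```

```bash
python3 -m inch '[[0,0.002,0,0,0,0,1],[0,0.005,0,0,0,0,1],[0,0.009,0,0,0,0,1],[0,0.013,0,0,0,0,1],[0,0.017,0,0,0,0,1],[0,0.02,0,0,0,0,1],[0,0.023,0,0,0,0,1],[0,0.025,0,0,0,0,1],[0,0.027,0,0,0,0,1],[0,0.028,0,0,0,0,1],[0,0.028,0,0,0,0,1],[0,0.028,0,0,0,0,1]]'
cat > m6.py <<'E'
from h import *
import sys
o=telemetry.get_obs();print('tcp bench',((o['ee_pos']-BO)@BB).round(4),'F bench',(o['wrist_force']@BB).round(1),o['opening'],o['time'])
for n in('wrist','top','scene'):
    im,d,K,T=cam(n); save(n+sys.argv[1]+'.png',im);P=cloud(d,K,T);Q=(P-BO)@BB;i=im.astype(int)
    m=(i[...,0]>120)&(i[...,1]<75)&(i[...,2]<75)&(Q[...,2]>.108)&(Q[...,2]<.16)&(abs(Q[...,0]+.02)<.05)&(abs(Q[...,1])<.03);q=Q[m]
    if len(q): print(n,'tab',len(q),q.min(0).round(4),q.max(0).round(4),[x.mean().round(1) for x in np.nonzero(m)])
E
python3 m6.py a
```

```text
time: 15.5
ee_pos: [0.5772, 0.0887, 0.1181]
tcp_rot: [-179.8, 0.0, -80.5]
wrist_force: [7.8, 1.9, 3.2]
opening: 0.0211
tcp bench [-0.0274  0.0057  0.1181] F bench [8.  0.6 3.2] 0.021084677711639438 15.5
wrist tab 3337 [-0.0379 -0.0061  0.1113] [0.0036 0.017  0.1599] [np.float64(315.3), np.float64(320.4)]
top tab 16 [-0.0294  0.001   0.1506] [-0.0186  0.0088  0.157 ] [np.float64(243.3), np.float64(144.3)]
scene tab 42 [-0.0491 -0.0071  0.1152] [-0.0128  0.0102  0.1567] [np.float64(166.2), np.float64(244.2)]
```

```bash
python3 -m inch '[[0,0.001,0,0,0,0,1],[0,0.002,0,0,0,0,1],[0,0.0025,0,0,0,0,1],[0,0.0025,0,0,0,0,1],[0,0.0025,0,0,0,0,1],[0,0.0025,0,0,0,0,1]]'; python3 m6.py b
python3 - <<'E'
from h import *
a=cv2.imread('pics/wristb.png')[190:350,220:420];b=cv2.imread('pics/sceneb.png')[140:220,195:295]
cv2.imwrite('pics/cmp.png',np.vstack([cv2.resize(a,(500,400),interpolation=cv2.INTER_CUBIC)[:, :],cv2.resize(b,(500,190),interpolation=cv2.INTER_CUBIC)]))
E
```

```text
time: 16.15
ee_pos: [0.5749, 0.0883, 0.118]
tcp_rot: [-179.8, 0.0, -80.5]
wrist_force: [8.3, 1.8, 2.7]
opening: 0.021
tcp bench [-0.0298  0.0057  0.118 ] F bench [8.5 0.4 2.7] 0.0210388306391876 16.15
wrist tab 3341 [-0.0403 -0.0066  0.1122] [-0.0005  0.0169  0.1599] [np.float64(315.3), np.float64(320.4)]
top tab 14 [-0.0312  0.0017  0.1506] [-0.0223  0.0078  0.1565] [np.float64(244.2), np.float64(144.4)]
scene tab 42 [-0.0505 -0.0081  0.1159] [-0.017   0.0077  0.1554] [np.float64(167.3), np.float64(243.8)]
```

View pics/cmp.png

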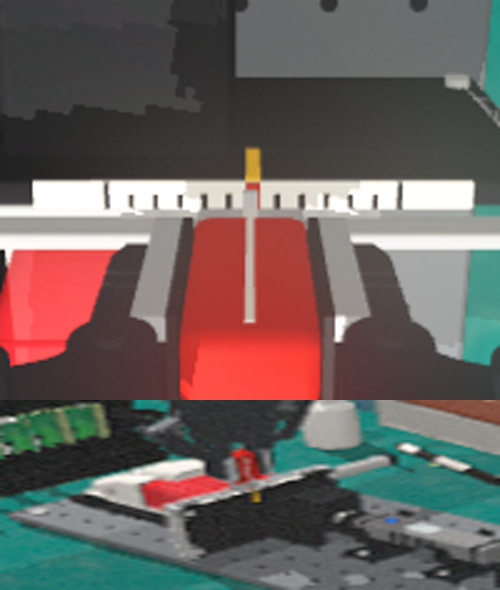

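The pointer stands over the red half mark, with its centre at crop (249,205) against the mark's (253,170), so it is about 0.7 mm short. I'll nudge it, settle and hand in.

```bash
python3 -m inch '[[0,0.0004,0,0,0,0,1],[0,0.0007,0,0,0,0,1],[0,0.0007,0,0,0,0,1],[0,0.0007,0,0,0,0,1],[0,0.0007,0,0,0,0,1],[0,0.0007,0,0,0,0,1],[0,0.0007,0,0,0,0,1],[0,0.0007,0,0,0,0,1]]'; python3 m6.py c
python3 - <<'E'
from h import *
im=cv2.imread('pics/wristc.png').astype(int)
m=(im[...,2]>150)&(im[...,1]>110)&(im[...,0]<80);m[:240]=0;m[275:]=0;m[:,:300]=0;m[:,:]&=True
v,u=np.nonzero(m);print('yellow',len(u),u[u<345].mean(),v.mean())
r=im[290,305:335];print(r.sum(1).tolist())
o=telemetry.get_obs();print(np.abs(o['qd']).max())
order.job_done()
E
```

```text
time: 16.97
ee_pos: [0.5743, 0.0882, 0.118]
tcp_rot: [-179.8, 0.0, -80.5]
wrist_force: [8.2, 2.3, 3.7]
opening: 0.0214
tcp bench [-0.0304  0.0057  0.118 ] F bench [8.5 0.9 3.7] 0.02141866976153484 16.9667
wrist tab 3344 [-0.041  -0.0065  0.1124] [-0.001   0.0168  0.1594] [np.float64(315.4), np.float64(320.6)]
top tab 14 [-0.0315  0.0015  0.1482] [-0.0231  0.0079  0.1551] [np.float64(244.5), np.float64(144.5)]
scene tab 38 [-0.0434 -0.0093  0.1143] [-0.0173  0.008   0.1553] [np.float64(167.4), np.float64(243.8)]
yellow 70 319.42857142857144 255.64285714285714
[290, 288, 291, 290, 290, 290, 289, 291, 293, 289, 290, 289, 292, 464, 541, 552, 445, 324, 295, 291, 290, 292, 292, 292, 290, 290, 295, 290, 292, 295]
0.06776348927734077
the job is handed in; nothing more can be done
```

The job is done and handed in at about 17 s of the 58 s allowed.

- **Level set:** I held the probe about 39 mm from the middle of the grey lamp's window, within about 1 mm sideways and 1°, for 2.6 s. I looked for no sign on the probe that it had set its level, so that rests on the pose and the hold time.
- **Cradle:** I laid the probe in the cradle and let go with the shutter still shut. It sits flat, its top 74 mm above the work surface, with the nose tip at about y = -52 mm. That matches the dock point.
- **Shutter:** I drew the tab to the half mark and am still holding it there. The gripper has moved 30.2 mm, and in the last picture the pointer (column about 319.5) is in line with the yellow line (319.4). It was never opened beyond about 30 mm.
- **Checks that disagreed:**
  - The spring force read about 8.5 N, a little under the nominal 9 N.
  - The fixed cameras differed from the wrist camera by up to 5 mm, so I used the wrist camera for the fine work.
- **Other objects:** I touched nothing else, but did not re-measure the cutters, tape, spool and screwdriver at the end.

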